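# Clear the sanding-block rest and its bench of offcuts

## Task

Someone has left a pine offcut on the sloped plywood rest where the sanding block belongs, and another one on the bench. Put both offcuts into the open metal scrap bin, and lay the sanding block on the rest, wooden side up, flat on the slope between the two end cheeks and against the lip at its lower edge. Leave the roll of tape and the tape measure where they are.

Things in the scene. Friction and masses are not known exactly. Their poses are not given: they have to be found in the camera images.
- rest: Sloped plywood rest, fixed to the bench, about 100 x 155 mm in plan, 88 mm high. Origin: centre of its underside; z up, +x towards its high edge, y along its lip. The low edge with the lip is at -x, towards the robot (turned by up to 20 degrees). It stands left or right of the middle, the bin on the other side.
- rest_seat (a point): Point on the sloping top, 55 mm straight above the rest's origin, where the middle of the sanding block's underside belongs. x points up the slope, y along the lip, z square out of it (35 degrees from vertical, leaning to the low side). Here the lip's face is at x = -23 mm (10 thick, 12 high), the cheeks' inner faces at y = +-67.5 mm (10 thick, 10 high); the board ends at x = +43.
- scrap_bin: Open sheet-metal scrap bin, fixed to the bench, 200 (x) x 170 (y) x 75 mm (rim 78 mm), walls 4 mm. Origin: centre of its underside; z up.
- bin_floor (a point): Centre of the bin's inner floor, 4 mm above the bench; axes as the bin's. Inside it measures 192 (x) x 162 (y) mm and 71 mm deep.
- offcut_on_rest: Loose plain pine offcut 45 (x) x 100 (y) x 35 (z) mm, about 0.12 kg, which lies on the sloping top of the rest, long side along the lip and touching it or nearly so. Origin: centre of its underside; z square out of the slope.
- offcut_on_bench: Loose plain pine offcut of the same size and mass, lying flat on the bench. Origin: centre of its underside; z up.
- sander: Loose wooden sanding block 48 (x) x 115 (y) x 38 (z) mm, about 0.14 kg, lying flat on the bench: the upper 20 mm is bare wood 48 mm wide, the lower 18 mm is the dark, bristly working side, 44 x 108 mm. Origin: centre of its underside (the working side); z up out of the wood.
- tape_ring: Bystander: loose roll of masking tape, 91 mm across, 24 mm high, flat on the bench. Origin: centre of its underside.
- measure: Bystander: loose tape measure, 54 x 78 x 29 mm, on the bench. Origin: centre of its underside.

How it is judged:
By the outcome, as a careful person would: the job done as asked, in the order asked, and still so for the second after the job is handed in, with the robot touching nothing.
It also fails if it takes over 72 s, if anything falls off the work surface, if the arm or the gripper's body presses on something with over 40 N, if the wrist force passes 120 N, or if a joint passes its speed limit or range.

## Robot

A 6-joint arm with a two-finger parallel gripper is mounted at the origin on the work surface; the furniture and walls round the work are solid. World frame = base frame: x ahead of the robot, y to its left, z up, the work surface at z = 0. Lengths are in m, angles in degrees, forces in N, time in s.
With the tool pointing down it reaches from about 0.35 to 0.725 m from the base axis. Payload 4.3 kg.
Tool frame: the origin (TCP) lies midway between the tips of the shut fingers; the grasp point (between the pads) lies 19 mm behind it; z points along the fingers, y is the line along which they close (so a half turn about z gives the same grasp; the last joint's range is limited). The gripper opens to 85 mm and grips with 20 to 120 N. Pads are 22 mm wide; open, the fingers measure 114 mm over their backs; the gripper's body (76 mm by 85 mm) begins 54 mm behind the grasp point. The pads swing forward as they close: fully open they stand 13 mm farther back than shut.
Start: joints at [-71.866, 21.618, 4.641, 73.018, 0, 83.68], TCP at [0.238, -0.523, 0.231] pointing down, gripper open.
Joint ranges: [-156.06, 156.06], [-48.1, 94.91], [-58.44, 69.94], [-101.28, 121.22], [-78.64, 73.56], [-180, 180]. Speed limits (degrees/s): [147.25, 147.25, 180, 180, 180, 180].

## Interface

Orientations are given as [roll, pitch, yaw] about the fixed x, y, z axes, in that order (R = Rz(yaw) Ry(pitch) Rx(roll)).
In Python, from cell import r, viewer, workorder gives the robot as it stands (r), with the cameras (viewer) and the job (workorder).
- The arm moves only by the tool creep_tool, called after "Emit:" by a JSON object that holds its "op" and its "data", one argument or row to a line. Schema: {"type":"object","properties":{"deltas":{"type":"array","items":{"type":"array","items":{"type":"number"},"minItems":7,"maxItems":7},"minItems":1,"maxItems":12},"clamp_n":{"type":"number"},"only":{"type":"string"},"quiet":{"type":"boolean"},"lines":{"type":"string"}},"required":["deltas"],"additionalProperties":false}. deltas is a list of rows, 1 to 12 of them, each of 7 numbers: a rotation vector rx, ry, rz in units of 2 degrees, then dx, dy, dz in units of 5 mm, then the finger opening in m; each row is the pose to reach, as a shift and turn from the pose commanded when the call began, along the tool's axes at that moment; what a row does not reach only later rows make up. A row lasts 1/12 s, in which the tool goes at most 0.0417 m and 7.16 degrees, less where a joint would pass 70% of its speed; a pose out of reach is approached as far as the arm can. The fingers move at their own pace and stop on an object; clamp_n is the grip in N (left out, the last holds). Time passes only in rows, so rows that do not move let the fingers close. The tool returns the time, the measured TCP pose, the force, the opening and the grip force at its end. only (a regular expression) keeps the lines of the reply that match it, lines (a string "A,B") keeps lines A to B, and quiet returns only ok. Input that does not fit is refused with a message, and nothing moves.
- r.state(): the state, without advancing time (a new reading comes with each control period).
- viewer.get_image(name): name is "scene" or "top" or "wrist"; returns the picture (384x512x3 uint8, blue, green, red); there is no depth.
- viewer.calibration(name): a dict with "vfov" (degrees; the focal length in pixels is half the picture's height over the tangent of half this angle, whatever the lens; pixels are square), "cx", "cy" (the principal point, pixels), "rvec" (rotation vector, rad) and "tvec" (3), from world to camera coordinates, as OpenCV has them. Camera axes: x right, y down, z forward; pixel columns grow to the right and rows downward; lengths in m; the calibration is good to about 2 mm. The wrist camera is an equidistant fisheye: a pixel r from the principal point sees the ray r / f radians off the axis. A picture is of the moment at which its call begins: read the wrist's pose just before it. calibration takes no time and is no camera call; for the wrist camera it gives the pose at the moment of the call.
- workorder.job_done(): hands the job in; it is judged then, once.
The state is a dict: "time": time; "qpos": joint angles; "joint_velocities": joint speeds; "effort": joint torques, N m; "tool_pos": TCP position; "eef_rot": TCP orientation; "wrist_force": force on the tool from outside, world axes, zero at the start; "wrist_torque": the same for the moment, N m; "grip_width": finger opening in m; "gripper_force": force on a finger pad.
Only numpy, scipy, OpenCV 4.12 (cv2) and the standard library are available. Lean on these libraries where they do the work, as an engineer would, in place of code of your own. Each camera call takes 0.05 s, during which the arm holds its last target. There are 200 camera calls.

## Working session

There is one attempt and no reset: what is moved stays moved. The work goes in short steps, Python scripts to look and compute and a tool call to move; the robot and the scene stay as the last step left them, time stands still between calls to the robot, and variables do not carry over. Pictures are saved under pics/ and viewed, at most 10 in all, crops included, and the job is handed in when it is done.

```bash
ls; mkdir -p pics; python3 - <<'E'
from cell import r, viewer, workorder
import cv2
print(r.state())
for n in("top","scene"):
    cv2.imwrite(f"pics/{n}0.png",viewer.get_image(n)); print(n,viewer.calibration(n))
E
```

```text
cell.py
pics
{'time': 0.0, 'qpos': array([-7.18670937e+01,  2.16641126e+01,  4.56253687e+00,  7.30160653e+01,
       -2.50499166e-04,  8.36809447e+01]), 'joint_velocities': array([ 0.02763039, -0.02909719,  0.0947595 ,  0.10899145,  0.00285891,
        0.03535223]), 'effort': array([ 9.66346342e-04, -4.63598728e+01,  2.69877756e+01,  2.08075927e-02,
       -5.95698339e-05,  1.01053152e-05]), 'tool_pos': array([ 0.23781906, -0.52280846,  0.23033609]), 'eef_rot': array([-1.79883046e+02, -1.26991597e-02,  2.44519490e+01]), 'wrist_force': array([-0.23993533,  1.36526297, -0.14023069]), 'wrist_torque': array([-0.01916616,  0.05121915,  0.00582559]), 'gripper_force': 0.0, 'grip_width': 0.08571990319588825}
top {'vfov': 49.099270852206914, 'cx': 255.7279000328162, 'cy': 191.80160619122552, 'rvec': array([ 2.21778514, -2.16851247,  0.11888754]), 'tvec': array([-0.03694553,  0.47739348,  0.98641363])}
scene {'vfov': 54.23092353800023, 'cx': 249.45681055610433, 'cy': 197.8751631953468, 'rvec': array([ 0.5318771 , -2.41524362,  1.50968008]), 'tvec': array([0.42227313, 0.12899581, 0.73486773])}
```

View pics/top0.png

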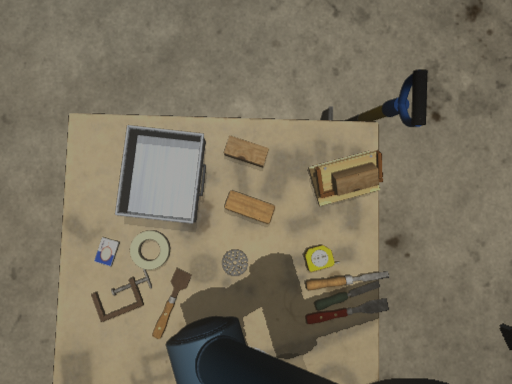

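View pics/scene0.png

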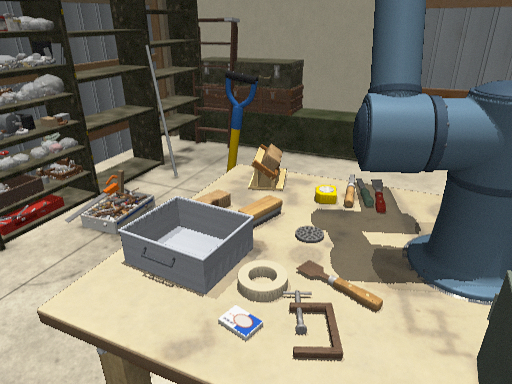

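The top view shows the bin at (162,174), the rest with an offcut at (346,177), and two blocks at (246,151) and (250,207). The tape roll is at (150,250) and the measure at (319,258). I need a closer view to tell the sander from the offcut.

```bash
python3 - <<'E'
import cv2,numpy as np
t=cv2.imread("pics/top0.png");s=cv2.imread("pics/scene0.png")
f=lambda c,w,h:cv2.resize(c,(w,h),interpolation=cv2.INTER_CUBIC)
a=f(t[125:235,215:285],380,597)[:300*2]
a=f(t[125:230,215:285],400,600)
b=f(t[140:215,300:390],400,333)
c=f(s[138:228,190:300],400,267)
cv2.imwrite("pics/zoom.png",np.hstack([a,np.vstack([b,c])]))
E
```

```text
(no output)
```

View pics/zoom.png

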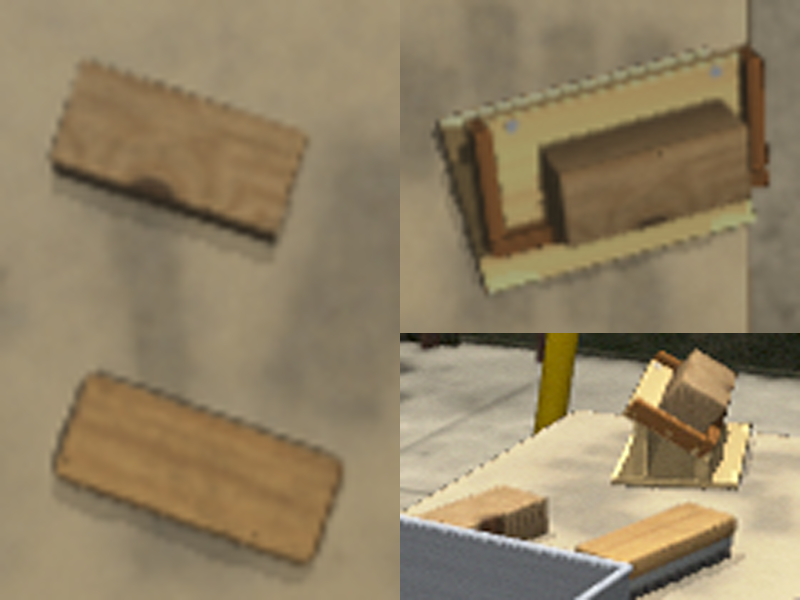

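In the zoom, the block at top-view (250,207), dark beneath, is the sander. The block at (246,151) is the plain offcut. On the rest, the third offcut sits towards the right cheek.

```bash
cat > h.py <<'E'
import numpy as np, cv2
from cell import r, viewer, workorder
from scipy.spatial.transform import Rotation as Ro
def cast(name,px,z,cal=None):
    c=cal or viewer.calibration(name); f=192/np.tan(np.radians(c["vfov"]/2))
    R=Ro.from_rotvec(np.ravel(c["rvec"])).as_matrix(); o=-R.T@np.ravel(c["tvec"])
    d=(np.atleast_2d(px)-[c["cx"],c["cy"]])/f
    if name=="wrist":
        n=np.linalg.norm(d,axis=1)[:,None]; d=d/n*np.tan(n)
    v=np.c_[d,np.ones(len(d))]@R
    return o+v*((np.ravel(z)-o[2])/v[:,2])[:,None]
def proj(name,P,cal=None):
    c=cal or viewer.calibration(name); f=192/np.tan(np.radians(c["vfov"]/2))
    X=Ro.from_rotvec(np.ravel(c["rvec"])).apply(np.atleast_2d(P))+np.ravel(c["tvec"])
    u=X[:,:2]/X[:,2:]
    if name=="wrist":
        n=np.linalg.norm(u,axis=1)[:,None]; u=u/n*np.arctan(n)
    return u*f+[c["cx"],c["cy"]]
def tool():
    s=r.state(); return s["tool_pos"],Ro.from_euler("xyz",s["eef_rot"],degrees=True)
def rel(p,rot):
    "shift and rotvec in present tool axes to reach TCP p, Rotation rot"
    t,R=tool(); print("rotvec",(R.inv()*rot).as_rotvec(degrees=True).round(2),"d",R.inv().apply(np.array(p)-t).round(4),"now",t.round(4))
E
cat > a.py <<'E'
from h import *
A=lambda p:np.array(p)/5.714+[215,125]-.4
B=lambda p:(np.array(p)-[400,0])/4.444+[300,140]-.4
def box(n,p,z):
    q=cast("top",p,z)[:,:2]; print(n,q.mean(0).round(4),"edges",[np.linalg.norm(q[i]-q[i-1]).round(4) for i in range(4)],"yaws",[np.degrees(np.arctan2(*(q[a]-q[b])[::-1])).round(1) for a,b in((0,1),(3,2))])
box("sander",A([(85,372),(346,458),(314,567),(51,475)]),.038)
box("offcut",A([(86,62),(307,130),(275,235),(53,165)]),.035)
print("base",cast("top",B([(437,122),(490,292),(755,215)]),.006).round(4))
print("cheek tops upper outer L,R",cast("top",B([(472,120),(762,55)]),.088).round(4))
print("bin rim",cast("top",[(129,126),(204,132),(194,222),(118,215)],.078).round(4))
print("measure,ring",cast("top",[(319,258),(150,250)],.02).round(3))
E
python3 a.py
```

```text
sander [ 0.4418 -0.0117] edges [np.float64(0.0445), np.float64(0.1129), np.float64(0.0466), np.float64(0.114)] yaws [np.float64(73.1), np.float64(72.0)]
offcut [ 0.5747 -0.001 ] edges [np.float64(0.0454), np.float64(0.0963), np.float64(0.0461), np.float64(0.0965)] yaws [np.float64(74.2), np.float64(73.8)]
base [[ 0.543  -0.153   0.006 ]
 [ 0.45   -0.1832  0.006 ]
 [ 0.4958 -0.3295  0.006 ]]
cheek tops upper outer L,R [[ 0.5326 -0.1584  0.088 ]
 [ 0.5698 -0.3066  0.088 ]]
bin rim [[0.616  0.2654 0.078 ]
 [0.6069 0.0958 0.078 ]
 [0.4025 0.1117 0.078 ]
 [0.4144 0.2806 0.078 ]]
measure,ring [[ 0.324 -0.18   0.02 ]
 [ 0.335  0.219  0.02 ]]
```

```bash
cat >> h.py <<'E'
def slope(x,y,th):
    a=np.radians(35);t=np.radians(th);c,s=np.cos(t),np.sin(t)
    u=np.array([np.cos(a)*c,np.cos(a)*s,np.sin(a)]);v=np.array([-s,c,0]);n=np.cross(u,v)
    return np.array([x,y,.055]),u,v,n,Ro.from_matrix(np.c_[v,u,-n])
E
python3 -c "
from h import *
o,u,v,n,R=slope(.521,-.241,16.5); rel(o+.15*n,R)
rel([.3,-.35,.3],Ro.from_euler('xyz',[180,0,65],degrees=True))"
```

```text
rotvec [-28.81  24.92 -79.33] d [ 0.2892 -0.1512  0.0529] now [ 0.2379 -0.5229  0.2305]
rotvec [ -0.09  -0.05 -40.55] d [ 0.1281 -0.1318 -0.0693] now [ 0.2379 -0.5229  0.2305]
```

The manual's scale: shifts go in units of 5 mm and turns go in units of 2 degrees. Converting my numbers, 0.289 m is 57.8, 0.19 m is 38, -79.3 degrees is -39.65.

Emit:
{"op": "creep_tool", "data": {
  "deltas": [
    [-4.8, 4.15, -13.2, 18, -10, -6, 0.085],
    [-4.8, 4.15, -13.2, 18, -10, -6, 0.085],
    [-4.8, 4.15, -13.2, 18, -10, -6, 0.085],
    [-4.8, 4.15, -13.2, 18, -10, -6, 0.085],
    [-9.6, 8.3, -26.45, 38, -20, 0, 0.085],
    [-9.6, 8.3, -26.45, 38, -20, 0, 0.085],
    [-9.6, 8.3, -26.45, 38, -20, 0, 0.085],
    [-9.6, 8.3, -26.45, 38, -20, 0, 0.085],
    [-14.4, 12.45, -39.65, 57.8, -30.2, 10.6, 0.085],
    [-14.4, 12.45, -39.65, 57.8, -30.2, 10.6, 0.085],
    [-14.4, 12.45, -39.65, 57.8, -30.2, 10.6, 0.085],
    [-14.4, 12.45, -39.65, 57.8, -30.2, 10.6, 0.085]
  ]
}}

```text
time: 1.1
tool_pos: [0.4381, -0.2572, 0.1739]
eef_rot: [145.6, -0.9, 105.3]
wrist_force: [-1.4, 1.0, -0.1]
grip_width: 0.0853
gripper_force: 0.0
```

Emit:
{"op": "creep_tool", "data": {
  "deltas": [
    [0, 0, 0, 0, 0, 0, 0.085],
    [0, 0, 0, 0, 0, 0, 0.085]
  ]
}}

```text
time: 1.27
tool_pos: [0.4383, -0.2666, 0.1778]
eef_rot: [145.8, -0.6, 104.4]
wrist_force: [0.8, 0.0, 1.1]
grip_width: 0.0853
gripper_force: 0.0
```

```bash
python3 - <<'E'
from h import *
import json
o,u,v,n,R=slope(.521,-.241,16.5); rel(o+.15*n,R)
c=viewer.calibration("wrist");im=viewer.get_image("wrist");cv2.imwrite("pics/w1.png",im)
json.dump({k:np.ravel(x).tolist() if np.size(x)>1 else float(x) for k,x in c.items()},open("w1.json","w"))
print(proj("wrist",[o+.043*u+y*v+.01*n for y in(-.0775,.0775)]+[o-.023*u+y*v+.012*n for y in(-.0675,.0675)],c).round(1))
cv2.imwrite("pics/w1z.png",cv2.resize(im,(800,600),interpolation=cv2.INTER_CUBIC))
E
```

```text
rotvec [-0.76  0.68 -2.04] d [0.0011 0.0005 0.0002] now [ 0.4383 -0.2666  0.1778]
[[300.7 243.5]
 [301.5  94.8]
 [239.  238. ]
 [231.3 107.4]]
```

View pics/w1z.png

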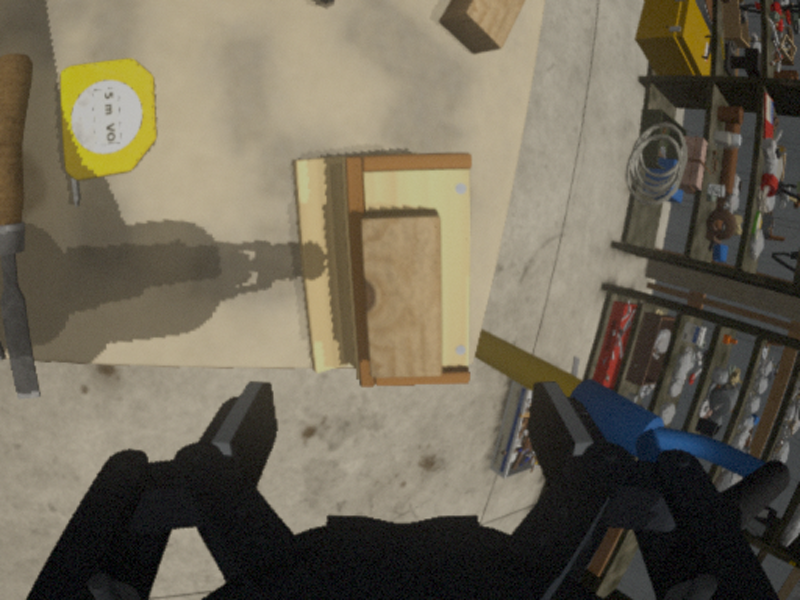

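The wrist picture (zoomed 1.5625x) shows the rest with cheek outer corners at (470,153) and (469,383) and the lip between columns 347 and 362. The offcut's top face runs from (362,216) to (440,378), against the lip and the right cheek.

```bash
cat >> h.py <<'E'
def castp(px,o,n,cal):
    a=cast("wrist",px,0,cal); b=cast("wrist",px,.05,cal)
    return a+(b-a)*(((o-a)@n)/((b-a)@n))[:,None]
E
python3 - <<'E'
from h import *
import json
c=json.load(open("w1.json"))
o,u,v,n,R=slope(.521,-.241,16.5)
def sh(t,px,h):
    q=castp(np.array(px)/1.5625,o+h*n,n,c)-o; print(t,np.c_[q@u,q@v].round(4).tolist())
sh("cheek hi outer (.043,+-.0775)",[(470,153),(469,383)],.010)
sh("lip outer, cheek outer (-.033,+-.0775)",[(347,157),(360,385)],.012)
sh("lip inner face (-.023,.0675)",[(362,170)],.012)
sh("offcut top",[(362,220),(440,216),(441,377),(363,377)],.035)
E
```

```text
cheek hi outer (.043,+-.0775) [[0.0422, 0.0745], [0.0425, -0.0795]]
lip outer, cheek outer (-.033,+-.0775) [[-0.0313, 0.0745], [-0.0329, -0.0775]]
lip inner face (-.023,.0675) [[-0.0227, 0.0662]]
offcut top [[-0.0218, 0.0392], [0.0217, 0.04], [0.0214, -0.0603], [-0.0275, -0.0589]]
```

To row units: -0.01 m is -2, 0.1 m is 20.

Emit:
{"op": "creep_tool", "data": {
  "deltas": [
    [0, 0, 0, -2, 0, 6, 0.085],
    [0, 0, 0, -2, 0, 12, 0.085],
    [0, 0, 0, -2, 0, 17, 0.085],
    [0, 0, 0, -2, 0, 20, 0.085],
    [0, 0, 0, -2, 0, 20, 0.085],
    [0, 0, 0, -2, 0, 20, 0.085]
  ],
  "clamp_n": 60
}}

```text
time: 1.82
tool_pos: [0.4957, -0.2618, 0.0961]
eef_rot: [145.7, -0.5, 104.6]
wrist_force: [0.5, -0.3, 1.0]
grip_width: 0.0848
gripper_force: 0.0
```

```bash
python3 -c "
from h import *
o,u,v,n,R=slope(.521,-.241,16.5); rel(o-.0105*v+.010*n,R)"
```

```text
rotvec [-0.7   0.72 -1.86] d [0.0029 0.0015 0.0409] now [ 0.4957 -0.2618  0.0961]
```

Emit:
{"op": "creep_tool", "data": {
  "deltas": [
    [-0.35, 0.35, -0.95, 0.6, 0.3, 3, 0.085],
    [-0.35, 0.35, -0.95, 0.6, 0.3, 6, 0.085],
    [-0.35, 0.35, -0.95, 0.6, 0.3, 8.2, 0.085],
    [-0.35, 0.35, -0.95, 0.6, 0.3, 8.2, 0.085],
    [-0.35, 0.35, -0.95, 0.6, 0.3, 8.2, 0.035],
    [-0.35, 0.35, -0.95, 0.6, 0.3, 8.2, 0.035],
    [-0.35, 0.35, -0.95, 0.6, 0.3, 8.2, 0.035],
    [-0.35, 0.35, -0.95, 0.6, 0.3, 8.2, 0.035],
    [-0.35, 0.35, -0.95, 0.6, 0.3, 8.2, 0.035],
    [-0.35, 0.35, -0.95, 0.6, 0.3, 8.2, 0.035],
    [-0.35, 0.35, -0.95, 0.6, 0.3, 8.2, 0.035],
    [-0.35, 0.35, -0.95, 0.6, 0.3, 8.2, 0.035]
  ],
  "clamp_n": 60
}}

```text
time: 2.82
tool_pos: [0.5178, -0.2532, 0.0638]
eef_rot: [145.0, 0.2, 106.5]
wrist_force: [-6.8, -1.4, 7.1]
grip_width: 0.0444
gripper_force: 64.7
```

```bash
python3 -c "
from h import *
o,u,v,n,R=slope(.521,-.241,16.5); rel(o-.0105*v+.010*n,R)"
```

```text
rotvec [-0.02  0.13  0.08] d [0.0003 0.0003 0.0009] now [ 0.5178 -0.2532  0.0638]
```

Emit:
{"op": "creep_tool", "data": {
  "deltas": [
    [0, 0, 0, 0, 0, -6, 0.035],
    [0, 0, 0, 0, 0, -12, 0.035],
    [0, 0, 0, 0, 0, -18, 0.035],
    [0, 0, 0, 0, 0, -24, 0.035],
    [0, 0, 0, 0, 0, -28, 0.035],
    [0, 0, 0, 0, 0, -28, 0.035]
  ]
}}

```text
time: 3.32
tool_pos: [0.4411, -0.2776, 0.1814]
eef_rot: [144.9, 0.4, 106.4]
wrist_force: [0.7, -0.2, -0.7]
grip_width: 0.0439
gripper_force: 62.7
```

```bash
python3 -c "
from h import *
R=Ro.from_euler('xyz',[180,0,85.7],degrees=True)
rel([.546,.186,.19],R); rel([.50,.0,.22],R)"
```

```text
rotvec [34.78 -5.97 20.2 ] d [0.4149 0.1962 0.1239] now [ 0.4411 -0.2776  0.1814]
rotvec [34.78 -5.97 20.2 ] d [0.2493 0.1337 0.0447] now [ 0.4411 -0.2776  0.1814]
```

To row units: 0.18 m is 36, 0.17 m is 34, 34.8 degrees is 17.4.

Emit:
{"op": "creep_tool", "data": {
  "deltas": [
    [5, -1, 3, 6, 3, 1, 0.035],
    [5, -1, 3, 12, 6, 2, 0.035],
    [10, -2, 6, 20, 10, 3, 0.035],
    [10, -2, 6, 26, 14, 4, 0.035],
    [17.4, -3, 10.1, 34, 18, 6, 0.035],
    [17.4, -3, 10.1, 42, 22, 7, 0.035],
    [17.4, -3, 10.1, 50, 26.8, 9, 0.035],
    [17.4, -3, 10.1, 58, 30, 13, 0.035],
    [17.4, -3, 10.1, 66, 33, 17, 0.035],
    [17.4, -3, 10.1, 74, 36, 21, 0.035],
    [17.4, -3, 10.1, 83, 39.2, 24.8, 0.035],
    [17.4, -3, 10.1, 83, 39.2, 24.8, 0.035]
  ]
}}

```text
time: 4.32
tool_pos: [0.5442, 0.1906, 0.1866]
eef_rot: [-179.8, -0.3, 85.9]
wrist_force: [0.6, -1.4, -0.9]
grip_width: 0.0443
gripper_force: 62.7
```

Emit:
{"op": "creep_tool", "data": {
  "deltas": [
    [0, 0, 0, 0, 0, 0, 0.035],
    [0, 0, 0, 0, 0, 0, 0.035],
    [0, 0, 0, 0, 0, 0, 0.035]
  ]
}}

```text
time: 4.57
tool_pos: [0.5438, 0.1881, 0.1871]
eef_rot: [-179.7, -0.2, 85.9]
wrist_force: [0.4, -0.4, -0.5]
grip_width: 0.0439
gripper_force: 62.6
```

```bash
python3 -c "
from h import *
R=Ro.from_euler('xyz',[180,0,85.7],degrees=True)
rel([.546,.186,.03],R)
print(r.state()['joint_velocities'].round(2))
cv2.imwrite('pics/s2.png',cv2.resize(viewer.get_image('scene'),(768,576)))"
```

```text
rotvec [-0.29 -0.22  0.2 ] d [-0.0026  0.0032  0.157 ] now [0.5438 0.1881 0.1871]
[-1.83 -1.19 -0.28  0.23 -0.08 -0.05]
```

View pics/s2.png

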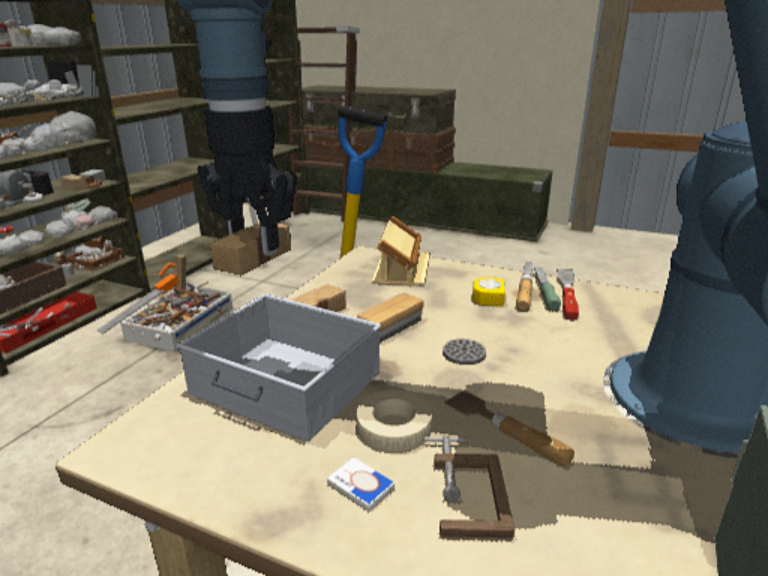

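The scene view shows the offcut held level at (252,247) over the bin, and the rest is empty. Next I lower it and release it.

Emit:
{"op": "creep_tool", "data": {
  "deltas": [
    [0, 0, 0, -0.4, 0.6, 6, 0.035],
    [0, 0, 0, -0.4, 0.6, 13, 0.035],
    [0, 0, 0, -0.4, 0.6, 20, 0.035],
    [0, 0, 0, -0.4, 0.6, 27, 0.035],
    [0, 0, 0, -0.4, 0.6, 31, 0.035],
    [0, 0, 0, -0.4, 0.6, 32.4, 0.035],
    [0, 0, 0, -0.4, 0.6, 32.4, 0.035],
    [0, 0, 0, -0.4, 0.6, 32.4, 0.06],
    [0, 0, 0, -0.4, 0.6, 32.4, 0.06],
    [0, 0, 0, -0.4, 0.6, 32.4, 0.06],
    [0, 0, 0, -0.4, 0.6, 32.4, 0.06]
  ]
}}

```text
time: 5.53
tool_pos: [0.5485, 0.1869, 0.028]
eef_rot: [180.0, -0.3, 85.9]
wrist_force: [-0.0, -1.5, -0.4]
grip_width: 0.0599
gripper_force: 0.0
```

Emit:
{"op": "creep_tool", "data": {
  "deltas": [
    [0, 0, 0, 0, 0, -6, 0.06],
    [0, 0, 0, 0, 0, -14, 0.06],
    [0, 0, 0, 0, 0, -22, 0.06],
    [0, 0, 0, 0, 0, -30, 0.06],
    [0, 0, 0, 0, 0, -32, 0.085],
    [0, 0, 0, 0, 0, -32, 0.085]
  ]
}}

```text
time: 6.03
tool_pos: [0.5507, 0.1867, 0.1918]
eef_rot: [179.6, -0.4, 85.9]
wrist_force: [0.6, -0.3, 0.4]
grip_width: 0.0817
gripper_force: 0.0
```

```bash
python3 -c "
from h import *
R=Ro.from_euler('xyz',[180,0,74-.4],degrees=True)
rel([.5747,-.001,.15],R)"
```

```text
rotvec [ 0.34 -0.48 12.27] d [-0.1858  0.0371  0.0406] now [0.5507 0.1867 0.1918]
```

Emit:
{"op": "creep_tool", "data": {
  "deltas": [
    [0, 0, 3, -8, 2, 0, 0.085],
    [0, 0, 6.15, -16, 4, 0, 0.085],
    [0, 0, 6.15, -24, 6, 0, 0.085],
    [0, 0, 6.15, -32, 7, 2, 0.085],
    [0, 0, 6.15, -37.2, 7.4, 6, 0.085],
    [0, 0, 6.15, -37.2, 7.4, 6, 0.085],
    [0, 0, 6.15, -37.2, 7.4, 6, 0.085],
    [0, 0, 6.15, -37.2, 7.4, 6, 0.085]
  ]
}}

```text
time: 6.7
tool_pos: [0.5699, -0.0017, 0.1543]
eef_rot: [-179.6, -0.2, 73.6]
wrist_force: [0.8, -0.3, 0.9]
grip_width: 0.0851
gripper_force: 0.0
```

```bash
python3 - <<'E'
from h import *
import json
c=viewer.calibration("wrist");im=viewer.get_image("wrist")
json.dump({k:np.ravel(x).tolist() if np.size(x)>1 else float(x) for k,x in c.items()},open("w2.json","w"))
cv2.imwrite("pics/w2.png",cv2.resize(im,(800,600),interpolation=cv2.INTER_CUBIC))
rel([.5747,-.001,.003],Ro.from_euler('xyz',[180,0,74],degrees=True))
E
```

```text
rotvec [-0.29 -0.24 -0.38] d [0.0008 0.0048 0.1519] now [ 0.5704 -0.0013  0.1549]
```

View pics/w2.png

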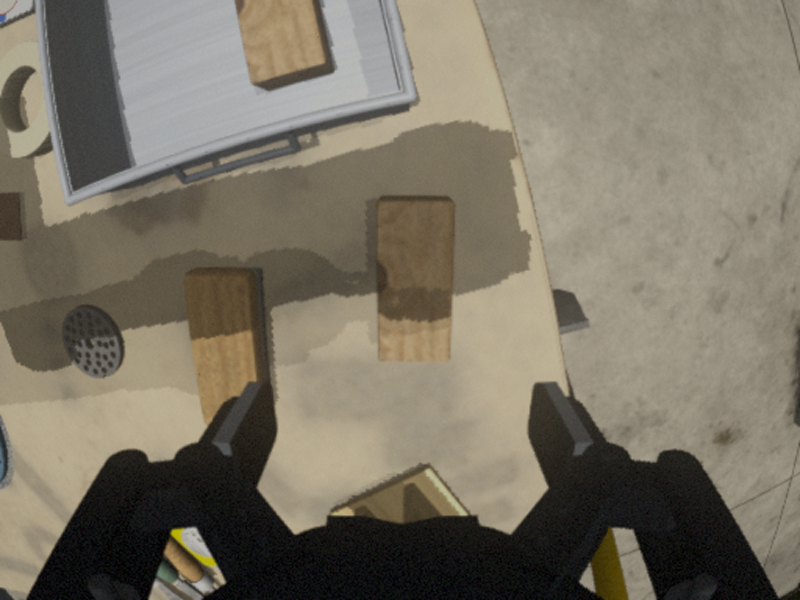

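The first offcut lies flat in the bin at (287,35). The bench offcut's top face runs from (378,197) to (450,361), and the sander's top starts at corners (187,271) and (252,269).

```bash
python3 - <<'E'
from h import *
import json
c=json.load(open("w2.json"))
q=cast("wrist",np.array([(378,197),(454,197),(450,361),(378,360)])/1.5625,.035,c)[:,:2]
print(q.round(4).tolist(),q.mean(0).round(4)); d=q[:2].sum(0)-q[2:].sum(0); print(np.degrees(np.arctan2(d[1],d[0])))
y=np.degrees(np.arctan2(d[1],d[0]))
rel([*q.mean(0),.003],Ro.from_euler('xyz',[180,0,y],degrees=True))
print(cast("wrist",np.array([(187,271),(252,269)])/1.5625,.038,c).round(4))
E
```

```text
[[0.573, 0.0541], [0.6142, 0.0422], [0.5862, -0.0551], [0.5433, -0.0417]] [ 5.792e-01 -1.000e-04]
73.35084691763153
rotvec [-0.29 -0.24  0.27] d [0.0029 0.0089 0.1519] now [ 0.5704 -0.0013  0.1549]
[[0.446  0.0485 0.038 ]
 [0.4886 0.0366 0.038 ]]
```

To row units: 0.007 m is 1.4, 0.15 m is 30.

Emit:
{"op": "creep_tool", "data": {
  "deltas": [
    [0, 0, 0, 0.4, 1.4, 6, 0.085],
    [0, 0, 0, 0.4, 1.4, 14, 0.085],
    [0, 0, 0, 0.4, 1.4, 20, 0.085],
    [0, 0, 0, 0.4, 1.4, 26, 0.085],
    [0, 0, 0, 0.4, 1.4, 29.2, 0.085],
    [0, 0, 0, 0.4, 1.4, 30, 0.085],
    [0, 0, 0, 0.4, 1.4, 30, 0.085],
    [0, 0, 0, 0.4, 1.4, 30, 0.035],
    [0, 0, 0, 0.4, 1.4, 30, 0.035],
    [0, 0, 0, 0.4, 1.4, 30, 0.035],
    [0, 0, 0, 0.4, 1.4, 30, 0.035],
    [0, 0, 0, 0.4, 1.4, 30, 0.035]
  ],
  "clamp_n": 60
}}

```text
time: 7.75
tool_pos: [0.5791, -0.0016, 0.007]
eef_rot: [-179.9, -0.3, 73.6]
wrist_force: [-0.7, 0.6, 7.2]
grip_width: 0.0439
gripper_force: 63.5
```

Emit:
{"op": "creep_tool", "data": {
  "deltas": [
    [0, 0, 0, 0, 0, 0, 0.035],
    [0, 0, 0, 0, 0, 0, 0.035],
    [0, 0, 0, 0, 0, 0, 0.035],
    [0, 0, 0, 0, 0, -6, 0.035],
    [0, 0, 0, 0, 0, -14, 0.035],
    [0, 0, 0, 0, 0, -22, 0.035],
    [0, 0, 0, 0, 0, -30, 0.035],
    [0, 0, 0, 0, 0, -36, 0.035],
    [0, 0, 0, 0, 0, -36, 0.035],
    [0, 0, 0, 0, 0, -36, 0.035]
  ]
}}

```text
time: 8.58
tool_pos: [0.5798, -0.0028, 0.1876]
eef_rot: [179.9, -0.3, 73.6]
wrist_force: [0.2, -0.2, -2.0]
grip_width: 0.044
gripper_force: 62.5
```

```bash
python3 -c "
from h import *
R=Ro.from_euler('xyz',[180,0,85.7],degrees=True)
rel([.470,.192,.19],R)"
```

```text
rotvec [  0.09  -0.26 -12.15] d [ 0.1557 -0.1605 -0.0018] now [ 0.5798 -0.0028  0.1876]
```

Emit:
{"op": "creep_tool", "data": {
  "deltas": [
    [0, 0, -3, 4, -4, -2, 0.035],
    [0, 0, -6, 9, -9, -2, 0.035],
    [0, 0, -6, 14, -14, -2, 0.035],
    [0, 0, -6, 19, -19, -2, 0.035],
    [0, 0, -6, 24, -24, -2, 0.035],
    [0, 0, -6, 28, -29, -2, 0.035],
    [0, 0, -6, 31.2, -32, -1, 0.035],
    [0, 0, -6, 31.2, -32, 0, 0.035],
    [0, 0, -6, 31.2, -32, 0, 0.035],
    [0, 0, -6, 31.2, -32, 0, 0.035]
  ]
}}

```text
time: 9.42
tool_pos: [0.4677, 0.1918, 0.1847]
eef_rot: [-179.6, -0.2, 85.6]
wrist_force: [-0.1, 0.1, -1.5]
grip_width: 0.0439
gripper_force: 62.3
```

```bash
python3 -c "
from h import *
R=Ro.from_euler('xyz',[180,0,85.7],degrees=True)
rel([.470,.192,.022],R)"
```

```text
rotvec [-0.37 -0.18 -0.14] d [-1.000e-04  3.400e-03  1.627e-01] now [0.4677 0.1918 0.1847]
```

Emit:
{"op": "creep_tool", "data": {
  "deltas": [
    [0, 0, 0, 0, 0.6, 6, 0.035],
    [0, 0, 0, 0, 0.6, 13, 0.035],
    [0, 0, 0, 0, 0.6, 20, 0.035],
    [0, 0, 0, 0, 0.6, 27, 0.035],
    [0, 0, 0, 0, 0.6, 31, 0.035],
    [0, 0, 0, 0, 0.6, 32, 0.035],
    [0, 0, 0, 0, 0.6, 32, 0.035],
    [0, 0, 0, 0, 0.6, 32, 0.06],
    [0, 0, 0, 0, 0.6, 32, 0.06],
    [0, 0, 0, 0, 0.6, 32, 0.06],
    [0, 0, 0, 0, 0.6, 32, 0.06]
  ]
}}

```text
time: 10.33
tool_pos: [0.4727, 0.1934, 0.0279]
eef_rot: [-180.0, -0.3, 85.6]
wrist_force: [0.0, -0.1, 0.8]
grip_width: 0.0601
gripper_force: 0.0
```

Emit:
{"op": "creep_tool", "data": {
  "deltas": [
    [0, 0, 0, 0, 0, -6, 0.06],
    [0, 0, 0, 0, 0, -14, 0.06],
    [0, 0, 0, 0, 0, -22, 0.06],
    [0, 0, 0, 0, 0, -30, 0.06],
    [0, 0, 0, 0, 0, -32, 0.085],
    [0, 0, 0, 0, 0, -32, 0.085]
  ]
}}

```text
time: 10.83
tool_pos: [0.475, 0.1932, 0.1914]
eef_rot: [179.7, -0.5, 85.6]
wrist_force: [0.3, 0.4, -0.2]
grip_width: 0.0815
gripper_force: 0.0
```

```bash
python3 -c "
from h import *
R=Ro.from_euler('xyz',[180,0,73],degrees=True)
rel([.443,-.010,.15],R)"
```

```text
rotvec [ 0.29 -0.5  12.58] d [-0.2054 -0.0165  0.0396] now [0.475  0.1932 0.1914]
```

To row units: -0.205 m is -41, -0.19 m is -38, 12.5 degrees is 6.25.

Emit:
{"op": "creep_tool", "data": {
  "deltas": [
    [0, 0, 3, -8, -0.8, 0, 0.085],
    [0, 0, 6.25, -16, -1.6, 0, 0.085],
    [0, 0, 6.25, -24, -2.4, 0, 0.085],
    [0, 0, 6.25, -32, -3.2, 4, 0.085],
    [0, 0, 6.25, -38, -3.2, 8, 0.085],
    [0, 0, 6.25, -41, -3.2, 8, 0.085],
    [0, 0, 6.25, -41, -3.2, 8, 0.085],
    [0, 0, 6.25, -41, -3.2, 8, 0.085],
    [0, 0, 6.25, -41, -3.2, 8, 0.085]
  ]
}}

```text
time: 11.58
tool_pos: [0.4396, -0.0101, 0.1451]
eef_rot: [-179.7, -0.2, 73.1]
wrist_force: [0.2, 0.5, 0.4]
grip_width: 0.085
gripper_force: 0.0
```

```bash
python3 - <<'E'
from h import *
import json
c=viewer.calibration("wrist");im=viewer.get_image("wrist")
json.dump({k:np.ravel(x).tolist() if np.size(x)>1 else float(x) for k,x in c.items()},open("w3.json","w"))
cv2.imwrite("pics/w3.png",cv2.resize(im,(800,600),interpolation=cv2.INTER_CUBIC))
E
```

```text
(no output)
```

View pics/w3.png

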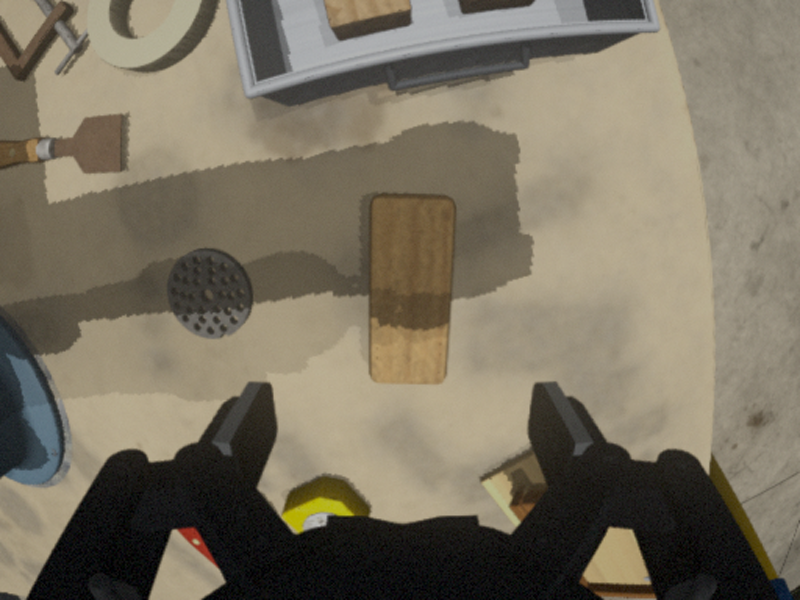

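The picture shows both offcuts in the bin. The sander's top corners are at (371,195), (456,195), (447,384) and (371,383).

```bash
python3 - <<'E'
from h import *
import json
c=json.load(open("w3.json"))
q=cast("wrist",np.array([(371,195),(456,195),(447,384),(371,383)])/1.5625,.038,c)[:,:2]
d=q[:2].sum(0)-q[2:].sum(0);y=np.degrees(np.arctan2(d[1],d[0]))
print(q.round(4).tolist(),q.mean(0).round(4),y)
rel([*q.mean(0),.011],Ro.from_euler('xyz',[180,0,y],degrees=True))
E
```

```text
[[0.4411, 0.0488], [0.4849, 0.0357], [0.4504, -0.0723], [0.4063, -0.0582]] [ 0.4457 -0.0115] 72.12546216548824
rotvec [-0.26 -0.24  1.02] d [-0.0005  0.0066  0.1344] now [ 0.4399 -0.0098  0.1454]
```

To row units: 0.135 m is 27, 0.12 m is 24, 1 degrees is 0.5.

Emit:
{"op": "creep_tool", "data": {
  "deltas": [
    [-0.1, -0.1, 0.5, 0, 1.2, 6, 0.085],
    [-0.1, -0.1, 0.5, 0, 1.2, 13, 0.085],
    [-0.1, -0.1, 0.5, 0, 1.2, 20, 0.085],
    [-0.1, -0.1, 0.5, 0, 1.2, 24, 0.085],
    [-0.1, -0.1, 0.5, 0, 1.2, 27, 0.085],
    [-0.1, -0.1, 0.5, 0, 1.2, 27, 0.085],
    [-0.1, -0.1, 0.5, 0, 1.2, 27, 0.085]
  ]
}}

```text
time: 12.22
tool_pos: [0.4446, -0.0107, 0.0102]
eef_rot: [-179.8, -0.0, 72.2]
wrist_force: [-1.0, 0.3, -0.3]
grip_width: 0.085
gripper_force: 0.0
```

```bash
python3 -c "
from h import *
rel([.4455,-.0115,.010],Ro.from_euler('xyz',[180,0,72.5],degrees=True))"
```

```text
rotvec [-0.15 -0.01 -0.32] d [-0.0005  0.0011  0.0002] now [ 0.4446 -0.0107  0.0102]
```

Emit:
{"op": "creep_tool", "data": {
  "deltas": [
    [0, 0, 0, 0, 0.2, 0, 0.035],
    [0, 0, 0, 0, 0.2, 0, 0.035],
    [0, 0, 0, 0, 0.2, 0, 0.035],
    [0, 0, 0, 0, 0.2, 0, 0.035],
    [0, 0, 0, 0, 0.2, 0, 0.035],
    [0, 0, 0, 0, 0.2, 0, 0.035],
    [0, 0, 0, 0, 0.2, 0, 0.035]
  ],
  "clamp_n": 60
}}

```text
time: 12.8
tool_pos: [0.4472, -0.0121, 0.0118]
eef_rot: [179.9, -0.1, 72.1]
wrist_force: [-1.2, 1.2, 6.2]
grip_width: 0.047
gripper_force: 62.6
```

```bash
python3 -c "
from h import *
t,R=tool();print(t,R.as_euler('xyz',degrees=True))"
```

```text
[ 0.44717326 -0.01211809  0.01180655] [ 1.79924316e+02 -6.31125986e-02  7.20706139e+01]
```

Emit:
{"op": "creep_tool", "data": {
  "deltas": [
    [0, 0, 0, 0, 0, -6, 0.035],
    [0, 0, 0, 0, 0, -14, 0.035],
    [0, 0, 0, 0, 0, -22, 0.035],
    [0, 0, 0, 0, 0, -30, 0.035],
    [0, 0, 0, 0, 0, -36, 0.035],
    [0, 0, 0, 0, 0, -36, 0.035]
  ]
}}

```text
time: 13.3
tool_pos: [0.4506, -0.013, 0.1976]
eef_rot: [179.3, -0.1, 72.1]
wrist_force: [0.4, 0.4, -0.5]
grip_width: 0.0471
gripper_force: 62.8
```

```bash
python3 -c "
from h import *
o,u,v,n,R=slope(.5216,-.2429,16.5); rel(o+.13*n,R)"
```

```text
rotvec [-33.25  10.59 -33.3 ] d [-0.2391  0.0765  0.0365] now [ 0.4506 -0.013   0.1976]
```

To row units: -0.239 m is -47.8, -0.21 m is -42, 6 degrees is 3.

Emit:
{"op": "creep_tool", "data": {
  "deltas": [
    [-2.5, 0.75, -2.5, -6, 2, 0, 0.035],
    [-4.5, 1.5, -4.5, -12, 4, 0, 0.035],
    [-7, 2.25, -7, -18, 6, 0, 0.035],
    [-9.5, 3, -9.5, -24, 8, 0, 0.035],
    [-12, 3.75, -12, -30, 10, 0, 0.035],
    [-14, 4.5, -14, -36, 12, 2, 0.035],
    [-16.6, 5.3, -16.65, -42, 14, 4, 0.035],
    [-16.6, 5.3, -16.65, -47.8, 15.3, 6, 0.035],
    [-16.6, 5.3, -16.65, -47.8, 15.3, 7.2, 0.035],
    [-16.6, 5.3, -16.65, -47.8, 15.3, 7.2, 0.035],
    [-16.6, 5.3, -16.65, -47.8, 15.3, 7.2, 0.035],
    [-16.6, 5.3, -16.65, -47.8, 15.3, 7.2, 0.035]
  ]
}}

```text
time: 14.3
tool_pos: [0.4453, -0.2618, 0.1544]
eef_rot: [145.7, -0.4, 106.6]
wrist_force: [0.1, -0.9, -0.8]
grip_width: 0.0472
gripper_force: 62.7
```

```bash
python3 -c "
from h import *
o,u,v,n,R=slope(.5216,-.2429,16.5); rel(o+.003*u+.05*n,R)"
```

```text
rotvec [-0.72 -0.36 -0.16] d [-0.004   0.0113  0.0763] now [ 0.4453 -0.2618  0.1544]
```

To row units: 0.075 m is 15, 0.06 m is 12, -0.7 degrees is -0.35.

Emit:
{"op": "creep_tool", "data": {
  "deltas": [
    [-0.35, -0.2, -0.1, -0.8, 2.2, 4, 0.035],
    [-0.35, -0.2, -0.1, -0.8, 2.2, 8, 0.035],
    [-0.35, -0.2, -0.1, -0.8, 2.2, 12, 0.035],
    [-0.35, -0.2, -0.1, -0.8, 2.2, 15, 0.035],
    [-0.35, -0.2, -0.1, -0.8, 2.2, 15, 0.035],
    [-0.35, -0.2, -0.1, -0.8, 2.2, 15, 0.035]
  ]
}}

```text
time: 14.8
tool_pos: [0.4957, -0.2499, 0.0987]
eef_rot: [145.0, 0.0, 106.6]
wrist_force: [-0.5, -0.9, -1.2]
grip_width: 0.0467
gripper_force: 62.6
```

```bash
python3 - <<'E'
from h import *
o,u,v,n,R=slope(.5216,-.2429,16.5); rel(o+.003*u+.0125*n,R)
cv2.imwrite("pics/w4.png",cv2.resize(viewer.get_image("wrist"),(800,600),interpolation=cv2.INTER_CUBIC))
E
```

```text
rotvec [-0.03 -0.03  0.13] d [-0.0007 -0.0001  0.0386] now [ 0.4957 -0.2499  0.0987]
```

View pics/w4.png

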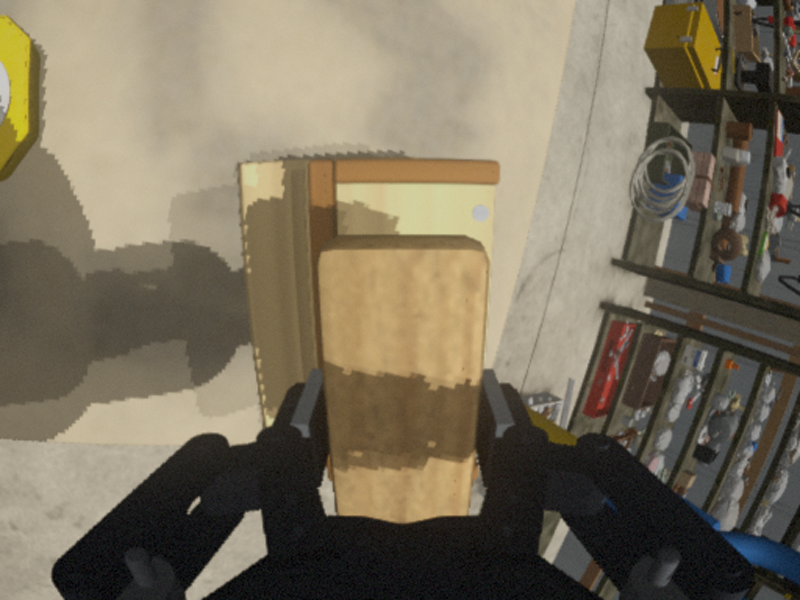

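The sander is parallel to the lip (lip at column 322) and sits between the cheeks. Next I lower it towards the slope.

Emit:
{"op": "creep_tool", "data": {
  "deltas": [
    [0, 0, 0, 0, 0, 2.4, 0.035],
    [0, 0, 0, 0, 0, 4.8, 0.035],
    [0, 0, 0, 0, 0, 6.4, 0.035],
    [0, 0, 0, 0, 0, 7.2, 0.035],
    [0, 0, 0, 0, 0, 7.2, 0.035],
    [0, 0, 0, 0, 0, 7.2, 0.035]
  ]
}}

```text
time: 15.35
tool_pos: [0.5154, -0.2463, 0.0694]
eef_rot: [145.0, 0.1, 106.4]
wrist_force: [1.2, -0.4, -0.7]
grip_width: 0.047
gripper_force: 62.7
```

Emit:
{"op": "creep_tool", "data": {
  "deltas": [
    [0, 0, 0, 0, 0, 0.2, 0.035],
    [0, 0, 0, 0, 0, 0.4, 0.035],
    [0, 0, 0, 0, 0, 0.6, 0.035],
    [0, 0, 0, 0, 0, 0.6, 0.035]
  ]
}}

```text
time: 15.68
tool_pos: [0.5171, -0.2462, 0.0669]
eef_rot: [145.0, 0.1, 106.4]
wrist_force: [-3.2, -0.4, 1.7]
grip_width: 0.0468
gripper_force: 63.1
```

```bash
python3 -c "
from h import *
o,u,v,n,R=slope(.5216,-.2429,16.5); t,_=tool(); q=t-o;print(q@u,q@v,q@n); f=r.state()['wrist_force'];print(f@u,f@v,f@n)"
```

```text
0.0025477664675383344 -0.0018943098359186158 0.01279917046272016
-1.5916859290266416 0.5217264569504434 3.224131740447815
```

To row units: -0.003 m is -0.6, -0.002 m is -0.4.

Emit:
{"op": "creep_tool", "data": {
  "deltas": [
    [0, 0, 0, 0, -0.2, 0, 0.035],
    [0, 0, 0, 0, -0.4, 0, 0.035],
    [0, 0, 0, 0, -0.6, 0, 0.035],
    [0, 0, 0, 0, -0.6, 0, 0.035]
  ]
}}

```text
time: 16.02
tool_pos: [0.5153, -0.247, 0.0656]
eef_rot: [144.9, 0.2, 106.4]
wrist_force: [-1.3, 0.1, 5.7]
grip_width: 0.0468
gripper_force: 63.6
```

```bash
cat > f.py <<'E'
from h import *
o,u,v,n,R=slope(.5216,-.2429,16.5); t,_=tool(); q=t-o;print(q@u,q@v,q@n); f=r.state()['wrist_force'];print(f@u,f@v,f@n)
E
python3 f.py
```

```text
0.00023147697856282755 -0.0021868154729554716 0.01282449924344411
2.2877241124181698 0.49815097061609015 5.340760723721944
```

Emit:
{"op": "creep_tool", "data": {
  "deltas": [
    [0, 0, 0, 0, -0.2, 0, 0.035],
    [0, 0, 0, 0, -0.4, 0, 0.035],
    [0, 0, 0, 0, -0.4, 0, 0.035]
  ]
}}

```text
time: 16.27
tool_pos: [0.5138, -0.2476, 0.0645]
eef_rot: [144.9, 0.2, 106.4]
wrist_force: [-1.4, -0.0, 5.9]
grip_width: 0.0471
gripper_force: 63.6
```

```bash
python3 f.py
```

```text
-0.001794187515254602 -0.0022487136056045225 0.01281823850897382
2.2706118980145096 0.34786841372844785 5.553314543659845
```

To row units: -0.002 m is -0.4, -0.001 m is -0.2.

Emit:
{"op": "creep_tool", "data": {
  "deltas": [
    [0, 0, 0, 0, -0.2, 0, 0.035],
    [0, 0, 0, 0, -0.4, 0, 0.035],
    [0, 0, 0, 0, -0.4, 0, 0.035]
  ]
}}

```text
time: 16.52
tool_pos: [0.5133, -0.2478, 0.0642]
eef_rot: [144.7, 0.2, 106.5]
wrist_force: [2.9, 1.2, 5.6]
grip_width: 0.0467
gripper_force: 63.3
```

```bash
python3 f.py
```

```text
-0.0023547509915629204 -0.002307218798044231 0.012889244455608188
5.830304333786368 0.35436211774043913 2.7986394439937587
```

To row units: -0.06 m is -12, 0.001 m is 0.2.

Emit:
{"op": "creep_tool", "data": {
  "deltas": [
    [0, 0, 0, 0, 0, 0, 0.065],
    [0, 0, 0, 0, 0, 0, 0.065],
    [0, 0, 0, 0, 0, 0, 0.065],
    [0, 0, 0, 0, 0, 0, 0.075],
    [0, 0, 0, 0, 0.2, 0, 0.075],
    [0, 0, 0, 0, 0.2, -2, 0.075],
    [0, 0, 0, 0, 0.2, -6, 0.08],
    [0, 0, 0, 0, 0.2, -12, 0.085],
    [0, 0, 0, 0, 0.2, -18, 0.085],
    [0, 0, 0, 0, 0.2, -24, 0.085],
    [0, 0, 0, 0, 0.2, -30, 0.085],
    [0, 0, 0, 0, 0.2, -30, 0.085]
  ]
}}

```text
time: 17.52
tool_pos: [0.4296, -0.2743, 0.1905]
eef_rot: [144.9, 0.4, 106.3]
wrist_force: [1.2, -0.4, 0.1]
grip_width: 0.0848
gripper_force: 0.0
```

Emit:
{"op": "creep_tool", "data": {
  "deltas": [
    [0, 0, 0, 0, 0, 0, 0.085],
    [0, 0, 0, 0, 0, 0, 0.085],
    [0, 0, 0, 0, 0, 0, 0.085]
  ]
}}

```text
time: 17.77
tool_pos: [0.4295, -0.2703, 0.1846]
eef_rot: [145.0, -0.0, 106.5]
wrist_force: [0.2, -0.0, -0.8]
grip_width: 0.0848
gripper_force: 0.0
```

```bash
python3 - <<'E'
from h import *
import json
c=viewer.calibration("wrist");im=viewer.get_image("wrist")
json.dump({k:np.ravel(x).tolist() if np.size(x)>1 else float(x) for k,x in c.items()},open("w5.json","w"))
cv2.imwrite("pics/w5.png",cv2.resize(im,(800,600),interpolation=cv2.INTER_CUBIC))
cv2.imwrite("pics/s5.png",cv2.resize(viewer.get_image("scene"),(768,576)))
E
```

```text
(no output)
```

View pics/w5.png

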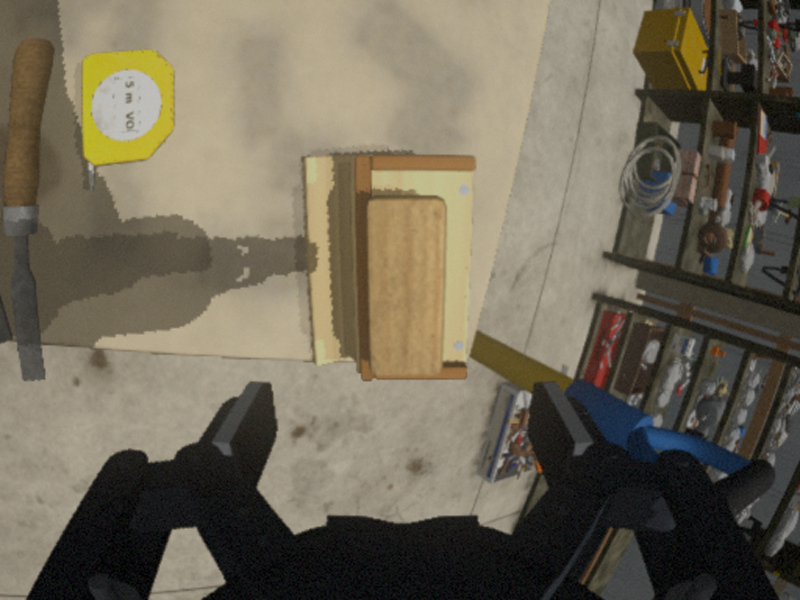

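View pics/s5.png

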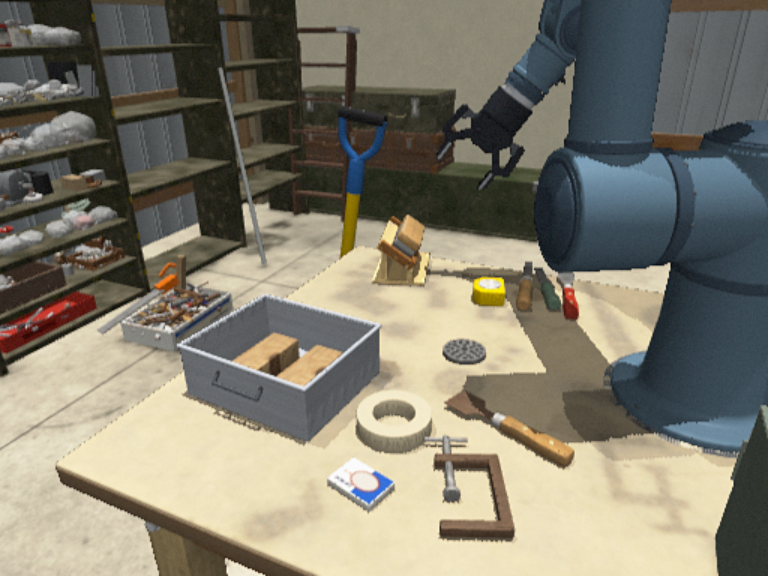

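The wrist view shows the sander on the rest with its top from (368,197) to (441,377), against the lip. The scene view shows both offcuts in the bin at (267,353) and (313,363), and the tape roll and measure in place. I'll check the clearance to the right cheek by numbers.

```bash
python3 - <<'E'
from h import *
import json
c=json.load(open("w5.json"))
o,u,v,n,R=slope(.5216,-.2429,16.5)
def sh(t,px,h):
    q=castp(np.array(px)/1.5625,o+h*n,n,c)-o; print(t,np.c_[q@u,q@v].round(4).tolist())
sh("cheek hi outer (.043,+-.0775)",[(476,156),(467,379)],.010)
sh("sander top",[(368,197),(445,197),(442,377),(370,377)],.038)
E
```

```text
cheek hi outer (.043,+-.0775) [[0.0431, 0.0768], [0.0431, -0.0778]]
sander top [[-0.0227, 0.0529], [0.0212, 0.0529], [0.0223, -0.0612], [-0.024, -0.0611]]
```

```bash
python3 -c "
from cell import r, viewer, workorder
print(workorder.job_done())"
```

```text
the job is handed in; nothing more can be done
None
```

I handed the job in at about 18 s: both offcuts are in the scrap bin, and the sanding block lies wooden side up on the rest, against the lip and clear of both cheeks; I left the tape roll and tape measure alone.

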